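# Open the casement to its third stay hole

## Task

Open the small window to air the room: first take the torch that stands in the stay's way on the window board and set it down in the orange tub, then lift the window stay off its pin, swing the window out and lower the stay onto the pin again with its third hole, counting from the pivot on the window. Do not drop the torch or let the stay fall, and leave the jar, the funnel, the ear-tag applicator and the tub where they are.

Things in the scene. Friction and masses are not known exactly. Their poses are not given: they have to be found in the camera images.
- window: White casement window, fixed, shut at the start. Origin on the bench under the pin; x along the window (hinge side +x), y squarely into the room, z up. In mm: oiled-wood window board x -250 to 310, y 30 to 180, top z 60; frame sill y -60 to 30, top z 100; jambs at x -227 to -185 and 245 to 287, y up to 30, z to 460; head up to z 527; a steel guard bar, 12 thick, along x at y 12, z 335; shut sash inner face y -26
- pin_tip (a point): Tip of the fixed upright steel stay pin on the window's bottom frame rail: 9 mm thick, tip tapered to 5 mm over its last 4 mm, 129.5 mm above the bench. It stands 7.5 mm above the top face of the level stay, so the stay is clear once the hole on the pin is some 13 mm above its level height
- stay_pivot (a point): Pivot of the stay on the sash, at the underside of the bar, 117 mm above the bench; the stay swings freely sideways (1.5 rad either way) and lifts here. It travels with the sash: 340 mm along it from the upright hinge axis (at x 240, y -60 mm in the window frame) and 60 mm inwards. The sash (2.6 kg) opens outwards up to 0.9 rad, is slightly stiff (0.2 N m) and stays where left
- hole1 (a point): Hole of the stay nearest its pivot, 100 mm from it along the bar; over the pin at the start (shut). The stay is a dark flat steel bar 24 mm wide, 5 mm thick, 0.22 kg, with four 13 mm round holes. The point is the hole's centre at the bar's underside; its x axis points along the bar from pivot to knob, z is square to the bar, up
- hole2 (a point): Second hole of the stay, 135 mm from the pivot; centre, at the bar's underside, axes as hole1
- hole3 (a point): Third hole of the stay, 170 mm from the pivot; centre, at the bar's underside, axes as hole1. This one has to end over the pin; the window then stands open by about 0.4 rad
- hole4 (a point): Fourth and last hole of the stay, 205 mm from the pivot; centre, at the bar's underside, axes as hole1
- knob (a point): Centre of the dark steel ball knob, 20 mm across, near the free end of the stay: 240 mm from the pivot along the bar and 35 mm above the bar's underside, on a neck 10 mm thick; below it 20 mm of neck is free above the bar, and the bar ends 10 mm beyond it. Grasp it here, leaning the hand into the room to clear sash and guard bars
- stay (a joint): Lift angle of the stay about its pivot: 0 level (it rests level by itself, 17 mm above the frame rail), growing as the knob end rises, up to 0.8 rad; 0.14 clears the pin at the first hole. It falls back to level when let go
- torch_mid (a point): Middle (half-way up, on the axis) of the aluminium torch that stands lens down on the window board: 154 mm tall, head 42 mm across for the lowest 34 mm, tapering to a 29 mm body from 52 mm up to the top; about 0.2 kg. z runs up along it
- jar_mid (a point): Middle of a closed glass jar with a steel lid, 68 mm across, 98 mm tall, upright on the window board, at one side of the torch. Leave it alone
- funnel_mid (a point): Middle (half-way up) of a steel funnel standing mouth down on the window board, 84 mm across at the foot, 100 mm tall with the thin spout upward, at the other side of the torch. Leave it alone
- applicator_mid (a point): Middle of the white plastic ear-tag applicator lying on the bench, plier-shaped, 230 mm long along its x axis, 75 mm wide, 24 mm high. Leave it alone
- tub: Empty orange plastic tub on the bench, open at the top: 240 mm along its x axis, 170 mm along y, 95 mm high, walls 4 mm, floor 4 mm thick; 0.45 kg. Origin at the centre of its underside
- torch: The torch itself; origin at the centre of its foot (the lens end, which is down at the start), z up along it
Not all that is in view belongs to the job. Of the things that look like the torch, the middle-sized one is meant.

How it is judged:
On the way, in this order (a step that is already met when the one before it is completed fails the run):
1. the torch has been set down in the tub and let go (x of torch_mid in the frame of tub between -0.118 and 0.118 m and y of torch_mid in the frame of tub between -0.083 and 0.083 m and z of torch_mid in the frame of tub below 0.095 m and contact force between the fingers and torch below 0.2 N), for 0.2 s.
2. the stay has been lifted off its pin (value of joint stay above 0.11 rad), for 0.1 s.
At the end, for the whole second after the job is handed in: The stay lies level (lift under 0.02 rad) with its third hole within 5 mm of the pin, and the torch lies or stands still in the tub (its middle inside the walls and below the rim) (horizontal distance between hole3 and pin_tip below 0.005 m and value of joint stay below 0.02 rad and x of torch_mid in the frame of tub between -0.118 and 0.118 m and y of torch_mid in the frame of tub between -0.083 and 0.083 m and z of torch_mid in the frame of tub below 0.095 m and linear speed of torch below 0.02 m/s); the robot touches nothing.
It fails at once if the jar or the funnel is tipped or shifted by more than 20 mm (distance of any of jar_mid, funnel_mid from where it was at the start of the episode above 0.02 m).
It fails at once if the ear-tag applicator is shifted by more than 20 mm (distance of applicator_mid from where it was at the start of the episode above 0.02 m).
It fails at once if the tub is shifted by more than 40 mm (distance of tub from where it was at the start of the episode above 0.04 m).
It fails at once if the stay is let fall (velocity of joint stay below -3 rad/s).
It fails at once if the torch is dropped (linear speed of torch above 1 m/s and contact force between the fingers and torch below 0.2 N).
It also fails if it takes over 67 s, if anything falls off the work surface, if the arm or the gripper's body presses on something with over 40 N, if the wrist force passes 120 N, or if a joint passes its speed limit or range.

## Robot

A 6-joint arm with a two-finger parallel gripper is mounted at the origin on the work surface. World frame = base frame: x ahead of the robot, y to its left, z up, the work surface at z = 0. Lengths are in m, angles in rad, forces in N, time in s.
With the tool pointing down it reaches from about 0.35 to 0.85 m from the base axis. Payload 8.1 kg.
Tool frame: the origin (TCP) lies between the finger pads; the fingertips stand 11 mm ahead of it and the grasp point (between the pads) lies 8 mm behind it (robot.tips_ahead is the distance from the TCP to the fingertips, in m); z points along the fingers, y is the line along which they close (so a half turn about z gives the same grasp; the last joint's range is limited). The gripper opens to 93 mm and grips with 3 to 60 N. Pads are 15 mm wide; open, the fingers measure 128 mm over their backs; the gripper's body (75 mm by 188 mm) begins 65 mm behind the grasp point.
Start: joints at [1.137, 0.13, 1.488, -0, 1.523, -0.085], TCP at [0.205, 0.564, 0.23] pointing down, gripper open.
Joint ranges: [-2.96, 2.96], [-0.89, 2.26], [0.02, 2.5], [-1.34, 4.48], [0, 2.73], [-2.66, 2.66]. Speed limits (rad/s): [2.39, 2.39, 2.79, 3.14, 3.14, 3.14].

## Interface

Orientations are given as a rotation vector (axis times angle).
In Python, from plant import robot gives the robot as it stands. The module is installed in compiled form; this text tells all that it offers.
- The arm moves only by the tool move_arm, never from a script. Its argument "deltas" is one flat list of numbers, 7 for each row, row after row: the shift along the tool's x, y, z in m, then the turn, a rotation vector about the tool's x, y, z in rad, then the opening, from 0 (shut) to 1 (fully open). A call has 1 to 12 rows; each row is the pose to reach, as a shift and turn from the pose commanded when the call began, along the tool's axes at that moment; what a row does not reach only later rows make up. A row lasts 1/8 s, in which the tool goes at most 62.5 mm and 10.7 degrees, less where a joint would pass 70% of its speed; a pose out of reach is approached as far as the arm can. A call with a gripper value outside its range is refused whole. The fingers move at their own pace and stop on an object; "squeeze" is the grip in N (left out, the last holds). Time passes only in rows, so rows that repeat a pose let the fingers close. It gives the time, the measured TCP pose, the force, the opening and the grip force at its end, in the units of the state.
- robot.read_state(): the state, without advancing time (a new reading comes with each control period).
- robot.read_camera(name): name is "scene" or "top" or "wrist"; returns (picture, depth): 420x560x3 uint8, red, green, blue; 420x560 float32, m along the optical axis (not along the pixel's ray), 0 where there is no reading.
- robot.camera_model(name): a dict with "K" (3x3 intrinsics, pixels), "R" (3x3) and "t" (3): a world point X has camera coordinates R X + t; the wrist camera has in their place "tool_from_camera" (4x4, takes a point from camera to tool coordinates, whose origin is the TCP and whose axes are the flange's). Camera axes: x right, y down, z forward; pixel columns grow to the right and rows downward; lengths in m; the calibration is good to about 2 mm. The wrist camera is an equidistant fisheye: a pixel r from the principal point sees the ray r / f radians off the axis. A picture is of the moment at which its call begins: read the wrist's pose just before it. camera_model takes no time and is no camera call.
- robot.close_job(): hands the job in; it is judged then, once.
Trained networks look in the newest picture that a camera, given by its name, has taken for a name from the list of things; names that differ only in an ending like _2 or _b are one class to them, and where a whole thing is asked for, a point or a joint stands for the part that bears it (a point fixed in the world has none). Each returns a list of dicts, best first, with "confidence" (0 to 1); they miss things now and then, are a little off and sometimes report something else, mostly with a low value. They report only what shows in the picture. A call takes as long as a camera call. They do not tell look-alikes from the thing itself.
- robot.recognise(camera, label): "uv" ([column, row] in pixels, amid what is visible of it).
The state is a dict: "t": time; "q": joint angles; "dq": joint speeds; "joint_torque": joint torques, N m; "tool_pos": TCP position; "orientation": TCP orientation; "force": force on the tool from outside, world axes, zero at the start; "wrist_torque": the same for the moment, N m; "opening": finger opening in m; "gripper_force": force on a finger pad.
Only numpy, scipy, OpenCV 4.12 (cv2) and the standard library are available. Lean on these libraries where they do the work, as an engineer would, in place of code of your own. Each camera call takes 0.05 s, during which the arm holds its last target. There are 200 camera calls.

## Working session

There is one attempt and no reset: what is moved stays moved. The work goes in short steps, Python scripts to look and compute and a tool call to move; the robot and the scene stay as the last step left them, time stands still between calls to the robot, and variables do not carry over. Pictures are saved under pics/ and viewed, at most 10 in all, crops included, and the job is handed in when it is done.

Besides the shell and the picture viewer there is one more tool, called after "Call:" as a command line: name --argument value ..., lists and objects as JSON in quotes. move_arm: Moves the arm, as the interface text tells. Its arguments: {"type":"object","properties":{"deltas":{"type":"array","items":{"type":"number"}},"squeeze":{"type":"number"}},"required":["deltas"]}

```bash
mkdir -p pics
cat > h.py <<'E'
import numpy as np, cv2
from scipy.spatial.transform import Rotation as Ro
from plant import robot
def world(cam,u,v,d):
    m=robot.camera_model(cam);K=np.array(m["K"]);R=np.array(m["R"]);t=np.array(m["t"])
    c=np.array([(u-K[0,2])/K[0,0]*d,(v-K[1,2])/K[1,1]*d,d]);return R.T@(c-t)
def proj(cam,X):
    m=robot.camera_model(cam);K=np.array(m["K"]);c=np.array(m["R"])@np.array(X)+np.array(m["t"]);p=K@c;return p[:2]/p[2]
E
python3 - <<'E'
from h import *
ims=[]
for c in("scene","top"):
    p,d=robot.read_camera(c);np.savez(f"pics/{c}0.npz",p=p,d=d)
    m=robot.camera_model(c);print(c,np.round(m["K"],1).tolist(),np.round(m["R"],3).tolist(),np.round(m["t"],3))
    cv2.imwrite(f"pics/{c}0.png",p[:,:,::-1])
    for l in["torch","jar_mid","funnel_mid","applicator_mid","tub","knob","pin_tip","hole1","hole3","stay_pivot","window"]:
        r=robot.recognise(c,l)
        for x in r[:4]:
            u,v=np.array(x["uv"]).astype(int);print(c,l,u,v,round(x["confidence"],2),np.round(world(c,u,v,d[v,u]),3))
s=robot.read_state();print(s["t"],s["tool_pos"],s["orientation"],s["opening"])
E
```

```text
scene [[473.9, 0.0, 272.1], [0.0, 473.9, 213.9], [0.0, 0.0, 1.0]] [[-0.134, 0.991, 0.014], [0.781, 0.115, -0.614], [-0.61, -0.072, -0.789]] [ 0.075 -0.365  1.533]
scene torch 170 196 0.95 [ 0.567 -0.237  0.148]
scene torch 253 188 0.55 [ 0.496 -0.056  0.126]
scene torch 220 257 0.55 [ 0.661 -0.107  0.065]
scene jar_mid 171 241 0.97 [ 0.696 -0.198  0.16 ]
scene funnel_mid 208 159 0.58 [ 0.395 -0.191  0.102]
scene applicator_mid 297 248 0.8 [0.585 0.065 0.026]
scene tub 403 221 0.66 [0.45  0.328 0.008]
scene tub 146 173 0.55 [ 0.483 -0.325  0.123]
scene knob 148 179 0.95 [ 0.501 -0.314  0.122]
scene pin_tip 158 172 0.55 [ 0.46  -0.304  0.105]
scene hole1 143 173 0.71 [ 0.465 -0.343  0.1  ]
scene hole3 143 173 0.71 [ 0.465 -0.343  0.1  ]
scene stay_pivot 129 128 0.58 [ 0.447 -0.354  0.233]
scene stay_pivot 296 247 0.2 [0.584 0.062 0.028]
scene window 113 146 0.62 [ 0.522 -0.363  0.246]
top [[438.1, 0.0, 277.0], [0.0, 438.1, 210.0], [0.0, 0.0, 1.0]] [[-0.005, -1.0, -0.003], [-0.986, 0.005, -0.169], [0.169, 0.002, -0.986]] [0.012 0.54  0.88 ]
top torch 310 233 0.6 [ 0.472 -0.048  0.209]
top jar_mid 388 140 0.56 [ 0.656 -0.204  0.155]
top funnel_mid 381 286 0.63 [ 0.381 -0.189  0.11 ]
top applicator_mid 257 200 0.56 [0.567 0.052 0.021]
top tub 127 238 0.78 [0.487 0.337 0.005]
top knob 444 236 0.97 [ 0.475 -0.311  0.122]
top pin_tip 443 247 0.52 [ 0.454 -0.308  0.122]
top hole1 448 236 0.79 [ 0.475 -0.318  0.123]
top hole1 383 288 0.44 [ 0.377 -0.192  0.112]
top hole3 448 236 0.79 [ 0.475 -0.318  0.123]
top hole3 383 288 0.44 [ 0.377 -0.192  0.112]
top stay_pivot 490 236 0.77 [ 0.465 -0.358  0.205]
top window 473 238 0.84 [ 0.466 -0.346  0.166]
1.2 [0.20503222 0.56391    0.229665  ] [5.45078246e-01 3.09394085e+00 1.04033918e-04] 0.09260041334133226
```

View pics/scene0.png

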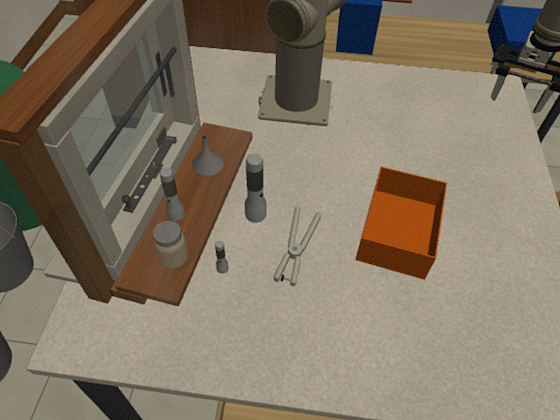

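View pics/top0.png

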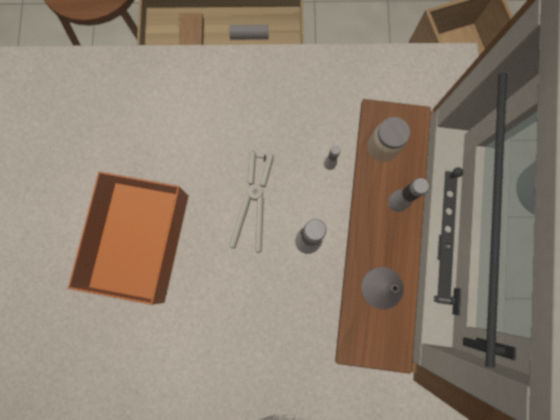

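Run:
```python
from h import *
a=np.load("pics/scene0.npz");b=np.load("pics/top0.npz")
A=cv2.resize(a["p"][115:285,105:275],(400,400),interpolation=cv2.INTER_CUBIC)  # x2.353
A=cv2.resize(a["p"][120:280,110:270],(400,400),interpolation=cv2.INTER_CUBIC)  # x2.5
B=cv2.resize(b["p"][150:320,380:520],(494,600),interpolation=cv2.INTER_CUBIC)  # x3.529
o=np.zeros((600,400+400,3),np.uint8);o[:400,:400]=A;o[:,400:800]=B[:,94:494]
cv2.imwrite("pics/crop1.png",o[:,:,::-1])
# board top: points z 0.05-.07
p,d=b["p"],b["d"]
vv,uu=np.mgrid[0:420,0:560]
m=robot.camera_model("top");K=np.array(m["K"]);c=np.stack([(uu-K[0,2])/K[0,0]*d,(vv-K[1,2])/K[1,1]*d,d],-1)
W=(c-np.array(m["t"]))@np.array(m["R"]);
msk=((abs(W[...,2]-.06)<.006)&(d>0)&(W[...,1]<-.05)).astype(np.uint8)
msk=cv2.morphologyEx(msk,cv2.MORPH_OPEN,np.ones((5,5),np.uint8))
n,l,st,_=cv2.connectedComponentsWithStats(msk);print(st[1:])
k=1+np.argmax(st[1:,4]);P=W[l==k]
print("z",np.median(P[:,2]));r=cv2.minAreaRect((P[:,:2]*1000).astype(np.float32));print(r,cv2.boxPoints(r))
# stay at z .12ish
s=(abs(W[...,2]-.122)<.004)&(W[...,1]<-.25)&(d>0)
P=W[s];print(len(P));print(cv2.minAreaRect((P[:,:2]*1000).astype(np.float32)))
for nm,u,v in[("knob",457,173),("tubc",127,238)]:
  print(nm,W[v-4:v+5:2,u-4:u+5:2].reshape(-1,3).round(3).tolist())
```

```text
[[  336    99    95   274 16171]]
z 0.05953834248076818
((498.96923828125, -214.9193878173828), (152.1339874267578, 559.6726684570312), 82.4609603881836) [[ 211.57176 -253.61383]
 [ 766.4065  -327.04385]
 [ 786.3667  -176.22495]
 [ 231.53198 -102.79492]]
2083
((485.2069091796875, -320.6322021484375), (66.00556182861328, 598.64111328125), 82.47123718261719)
knob [[0.598, -0.324, 0.154], [0.597, -0.326, 0.159], [0.597, -0.33, 0.16], [0.597, -0.334, 0.158], [0.597, -0.337, 0.16], [0.594, -0.324, 0.154], [0.594, -0.327, 0.156], [0.593, -0.33, 0.159], [0.593, -0.334, 0.158], [0.593, -0.337, 0.158], [0.591, -0.324, 0.154], [0.591, -0.328, 0.154], [0.59, -0.33, 0.157], [0.59, -0.335, 0.155], [0.59, -0.338, 0.157], [0.589, -0.327, 0.146], [0.586, -0.327, 0.155], [0.586, -0.33, 0.156], [0.587, -0.335, 0.154], [0.6, -0.361, 0.102], [0.591, -0.337, 0.12], [0.591, -0.34, 0.122], [0.596, -0.353, 0.102], [0.596, -0.357, 0.1], [0.595, -0.36, 0.104]]
tubc [[0.496, 0.347, 0.003], [0.496, 0.343, 0.001], [0.496, 0.338, 0.004], [0.495, 0.333, 0.006], [0.496, 0.33, 0.001], [0.491, 0.346, 0.006], [0.491, 0.341, 0.006], [0.491, 0.338, 0.003], [0.491, 0.333, 0.005], [0.491, 0.328, 0.006], [0.487, 0.346, 0.005], [0.487, 0.342, 0.003], [0.487, 0.337, 0.005], [0.487, 0.334, 0.002], [0.487, 0.33, 0.002], [0.482, 0.345, 0.008], [0.482, 0.341, 0.006], [0.482, 0.337, 0.005], [0.483, 0.334, -0.0], [0.482, 0.328, 0.005], [0.478, 0.346, 0.003], [0.478, 0.341, 0.004], [0.478, 0.337, 0.003], [0.478, 0.332, 0.007], [0.478, 0.328, 0.005]]
```

View pics/crop1.png

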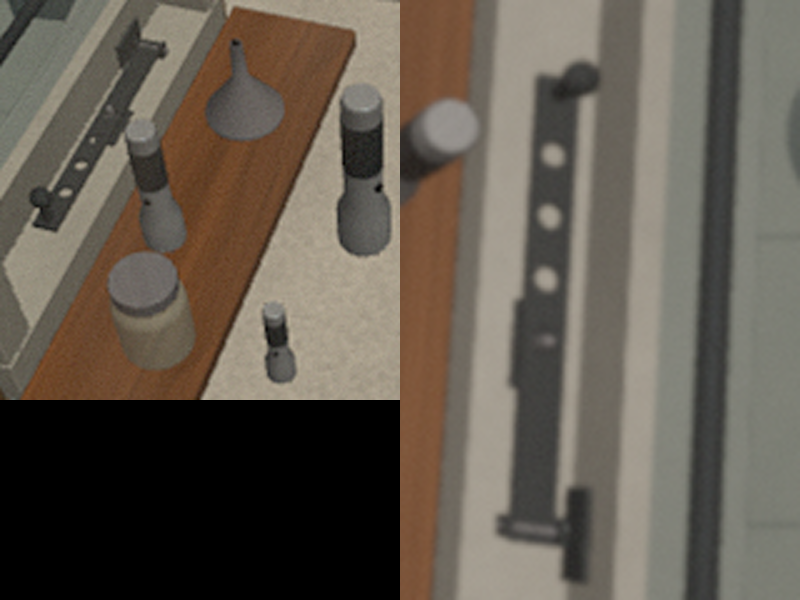

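Torch candidates in the scene picture are (170,196) on the board between jar and funnel, (253,188) the big one on the bench, and (220,257) the small one on the bench. The board one is the middle-sized torch and stands by the stay, and the crop confirms it. The stay runs from its pivot at top (447,300) to the knob at (457,173), with the pin showing in hole 1 at about (448,246).

```bash
cat >> h.py <<'E'
yaw=-0.1316;O=np.array([.4555,-.315,0]);Rw=Ro.from_euler("z",yaw).as_matrix()
def w2(x,y,z): return O+Rw@np.array([x,y,z])/1000
def cloud(c,d):
    vv,uu=np.mgrid[0:420,0:560];m=robot.camera_model(c);K=np.array(m["K"])
    return (np.stack([(uu-K[0,2])/K[0,0]*d,(vv-K[1,2])/K[1,1]*d,d],-1)-np.array(m["t"]))@np.array(m["R"])
E
python3 - <<'E'
from h import *
b=np.load("pics/top0.npz");a=np.load("pics/scene0.npz")
for nm,X in dict(pin=(0,0,127.5),h2=(35,0,122),h3=(70,0,122),h4=(105,0,122),knob=(140,0,152),pivot=(-100,0,122)).items():
  print(nm,proj("top",w2(*X)).round(1),proj("scene",w2(*X)).round(1))
g=cv2.cvtColor(b["p"],cv2.COLOR_RGB2GRAY)
for c,D in(("top",b),("scene",a)):
  W=cloud(c,D["d"]);x,y,z=W[...,0],W[...,1],W[...,2];ok=D["d"]>0
  for nm,X,r,lo,hi in[("torchtop",(.56,-.235),.05,.195,.23),("torchbody",(.56,-.235),.05,.12,.2),("jarlid",(.67,-.2),.06,.14,.18),("funnel",(.385,-.19),.06,.07,.18),("knob",(.594,-.333),.02,.14,.175)]:
    s=ok&(np.hypot(x-X[0],y-X[1])<r)&(z>lo)&(z<hi);P=W[s]
    if len(P):
        cc,rr=cv2.minEnclosingCircle((P[:,:2]*1000).astype(np.float32))
        print(c,nm,len(P),"mean",P.mean(0).round(4),"max z",np.percentile(P[:,2],95).round(3),"circ",np.round(cc,1),round(rr,1),"win",(Rw.T@(np.array([cc[0]/1e3,cc[1]/1e3,0])-O)*1000).round(0)[:2])
  s=ok&(y>.15)&(y<.5)&(x>.3)&(x<.7)&(z>.085)&(z<.105);P=W[s]
  r=cv2.minAreaRect((P[:,:2]*1000).astype(np.float32));print(c,"tub",len(P),r,P[:,2].max())
E
```

```text
pin [448.  245.8] [152.7 164. ]
h2 [448. 228.] [147.2 175.5]
h3 [449.1 210.1] [141.1 185.9]
h4 [450.2 192.6] [134.7 196.6]
knob [457.5 171.3] [125.1 199.5]
pivot [443.6 299.1] [168.8 138.9]
top torchtop 256 mean [ 0.5526 -0.2388  0.2108] max z 0.215 circ [ 553.7 -240.8] 14.9 win [88. 86.]
top torchbody 236 mean [ 0.5481 -0.2319  0.1645] max z 0.196 circ [ 554.  -240.3] 15.1 win [88. 87.]
top jarlid 796 mean [ 0.6713 -0.2137  0.1569] max z 0.16 circ [ 672.8 -215.1] 30.1 win [202. 128.]
top funnel 1183 mean [ 0.3785 -0.1958  0.0916] max z 0.147 circ [ 377.9 -199.3] 40.7 win [-92. 105.]
top knob 94 mean [ 0.5933 -0.3308  0.1557] max z 0.161 circ [ 594.4 -332.5] 10.0 win [140.   1.]
top tub 1242 ((482.3478698730469, 313.10693359375), (171.9297332763672, 240.51394653320312), 79.15119171142578) 0.09892024299888269
scene torchtop 175 mean [ 0.5564 -0.2375  0.2096] max z 0.217 circ [ 552.7 -239.2] 16.1 win [86. 88.]
scene torchbody 304 mean [ 0.5616 -0.2351  0.1625] max z 0.196 circ [ 554.3 -238.9] 15.2 win [88. 88.]
scene jarlid 599 mean [ 0.6748 -0.212   0.1573] max z 0.161 circ [ 670.8 -213.8] 30.7 win [200. 129.]
scene funnel 618 mean [ 0.3888 -0.1944  0.0959] max z 0.152 circ [ 378.2 -197.7] 40.4 win [-92. 106.]
scene knob 68 mean [ 0.5948 -0.3297  0.1561] max z 0.164 circ [ 592.5 -330.9] 10.0 win [138.   2.]
scene tub 903 ((479.23406982421875, 314.90594482421875), (170.17771911621094, 246.27352905273438), 79.017578125) 0.10076480941647696
```

```bash
cat >> h.py <<'E'
def tool(closing_yaw,lean=0.,lean_yaw=None):
    """tool y horizontal along closing_yaw (world); z down, hand leaning by `lean` towards closing_yaw+90deg"""
    y=np.array([np.cos(closing_yaw),np.sin(closing_yaw),0]);n=np.array([-y[1],y[0],0])
    z=-np.cos(lean)*np.array([0,0,1])-np.sin(lean)*n
    return np.column_stack([np.cross(y,z),y,z])
def show(R):return Ro.from_matrix(R).as_rotvec().round(3)
def delta(p,R,p0=None,R0=None):
    s=robot.read_state();p0=s["tool_pos"] if p0 is None else p0;R0=Ro.from_rotvec(s["orientation"]).as_matrix() if R0 is None else R0
    return np.r_[R0.T@(np.array(p)-p0),Ro.from_matrix(R0.T@R).as_rotvec()].round(4).tolist()
E
python3 - <<'E'
from h import *
s=robot.read_state();R0=Ro.from_rotvec(s["orientation"]).as_matrix();print(R0.round(3),"q",s["q"].round(3) if hasattr(s["q"],"round") else s["q"])
for k in(0,np.pi):
  R=tool(yaw+k);print(k,delta([.5538,-.24,.36],R))
  print(k,delta([.5538,-.24,.182],R))
E
```

```text
[[-0.94   0.342  0.   ]
 [ 0.342  0.94   0.   ]
 [ 0.     0.    -1.   ]] q [ 1.137  0.13   1.488  0.     1.523 -0.085]
0 [-0.6025, -0.6363, -0.1304, 0.0001, -0.0001, 1.3536]
0 [-0.6025, -0.6363, 0.0476, 0.0001, -0.0001, 1.3536]
3.141592653589793 [-0.6025, -0.6363, -0.1304, 0.0001, 0.0001, -1.788]
3.141592653589793 [-0.6025, -0.6363, 0.0476, 0.0001, 0.0001, -1.788]
```

Call:
move_arm --deltas '[-0.05,-0.05,-0.13,0,0,0.15,0.6,-0.6025,-0.6363,-0.1304,0,0,1.3536,0.6,-0.6025,-0.6363,-0.1304,0,0,1.3536,0.6,-0.6025,-0.6363,-0.1304,0,0,1.3536,0.6,-0.6025,-0.6363,-0.1304,0,0,1.3536,0.6,-0.6025,-0.6363,-0.1304,0,0,1.3536,0.6,-0.6025,-0.6363,-0.1304,0,0,1.3536,0.6,-0.6025,-0.6363,-0.1304,0,0,1.3536,0.6,-0.6025,-0.6363,-0.1304,0,0,1.3536,0.6,-0.6025,-0.6363,-0.1304,0,0,1.3536,0.6,-0.6025,-0.6363,-0.1304,0,0,1.3536,0.6,-0.6025,-0.6363,-0.1304,0,0,1.3536,0.6]'

```text
t: 2.7
tool_pos: [0.4901, -0.0938, 0.3462]
orientation: [2.362, 2.07, 0.001]
force: [0.4, 1.0, 0.3]
opening: 0.0558
gripper_force: 0.0
```

Run:
```python
from h import *
print(delta([.5538,-.24,.36],tool(yaw)))
```

```text
[-0.1365, 0.0824, -0.0138, 0.0011, -0.0, -0.0003]
```

Call:
move_arm --deltas '[-0.1365,0.0824,-0.0138,0,0,0,0.6,-0.1365,0.0824,-0.0138,0,0,0,0.6,-0.1365,0.0824,-0.0138,0,0,0,0.6,-0.1365,0.0824,-0.0138,0,0,0,0.6,-0.1365,0.0824,-0.0138,0,0,0,0.6]'

```text
t: 3.32
tool_pos: [0.5532, -0.2371, 0.3593]
orientation: [-2.362, -2.07, -0.0]
force: [0.2, 0.2, 0.3]
opening: 0.0555
gripper_force: 0.0
```

Run:
```python
from h import *
print(delta([.5538,-.24,.182],tool(yaw)),robot.read_state()["q"])
```

```text
[-0.0029, 0.001, 0.1773, -0.0004, -0.0006, 0.0001] [-4.90362204e-01  1.21218215e-01  1.26460922e+00  3.86751194e-04
  1.75633167e+00 -3.58799763e-01]
```

Call:
move_arm --deltas '[-0.0029,0.001,0.05,0,0,0,0.6,-0.0029,0.001,0.09,0,0,0,0.6,-0.0029,0.001,0.125,0,0,0,0.6,-0.0029,0.001,0.155,0,0,0,0.6,-0.0029,0.001,0.17,0,0,0,0.6,-0.0029,0.001,0.177,0,0,0,0.6,-0.0029,0.001,0.177,0,0,0,0.6,-0.0029,0.001,0.177,0,0,0,0.6]'

```text
t: 4.32
tool_pos: [0.5553, -0.2412, 0.1851]
orientation: [2.359, 2.068, 0.002]
force: [-0.5, -0.5, 0.2]
opening: 0.0559
gripper_force: 0.0
```

Call:
move_arm --deltas '[0,0,0,0,0,0,0.2,0,0,0,0,0,0,0.2,0,0,0,0,0,0,0.2,0,0,0,0,0,0,0.2,0,0,0,0,0,0,0.2,0,0,0,0,0,0,0.2]' --squeeze 20

```text
t: 5.08
tool_pos: [0.5553, -0.2414, 0.1848]
orientation: [2.359, 2.068, 0.002]
force: [-0.2, 0.2, 2.7]
opening: 0.0289
gripper_force: 20.0
```

Call:
move_arm --deltas '[0,0,-0.015,0,0,0,0.2,0,0,-0.05,0,0,0,0.2,0,0,-0.1,0,0,0,0.2,0,0,-0.15,0,0,0,0.2,0,0,-0.18,0,0,0,0.2,0,0,-0.2,0,0,0,0.2,0,0,-0.2,0,0,0,0.2,0,0,-0.2,0,0,0,0.2]'

```text
t: 6.08
tool_pos: [0.5528, -0.2405, 0.3774]
orientation: [-2.357, -2.064, 0.004]
force: [0.6, -0.7, -2.0]
opening: 0.0288
gripper_force: 20.0
```

Run:
```python
from h import *
print(delta([.481,.314,.385],tool(.7)))
```

```text
[0.5402, -0.1443, -0.0046, -0.0057, -0.0064, -0.8323]
```

Call:
move_arm --deltas '[0.02,-0.005,-0.005,0,0,-0.03,0.2,0.06,-0.016,-0.005,-0.003,-0.003,-0.09,0.2,0.115,-0.031,-0.005,-0.003,-0.003,-0.18,0.2,0.175,-0.047,-0.005,-0.0057,-0.0064,-0.27,0.2,0.235,-0.063,-0.005,-0.0057,-0.0064,-0.36,0.2,0.295,-0.079,-0.005,-0.0057,-0.0064,-0.45,0.2,0.355,-0.095,-0.005,-0.0057,-0.0064,-0.55,0.2,0.415,-0.111,-0.005,-0.0057,-0.0064,-0.64,0.2,0.465,-0.124,-0.005,-0.0057,-0.0064,-0.72,0.2,0.505,-0.135,-0.005,-0.0057,-0.0064,-0.78,0.2,0.53,-0.1416,-0.005,-0.0057,-0.0064,-0.82,0.2,0.5402,-0.1443,-0.005,-0.0057,-0.0064,-0.8323,0.2]'

```text
t: 7.58
tool_pos: [0.4802, 0.3153, 0.3862]
orientation: [1.316, 2.845, -0.004]
force: [-0.1, -0.3, -2.3]
opening: 0.029
gripper_force: 20.0
```

Call:
move_arm --deltas '[0,0,0.05,0,0,0,0.2,0,0,0.1,0,0,0,0.2,0,0,0.15,0,0,0,0.2,0,0,0.18,0,0,0,0.2,0,0,0.2,0,0,0,0.2,0,0,0.21,0,0,0,0.2,0,0,0.21,0,0,0,0.2,0,0,0.21,0,0,0,0.2]'

```text
t: 8.57
tool_pos: [0.4841, 0.3132, 0.1791]
orientation: [1.32, 2.84, 0.001]
force: [-0.7, -0.1, -2.1]
opening: 0.0288
gripper_force: 20.0
```

Run:
```python
from h import *
print(delta([.481,.314,.13],tool(.7)))
p,d=robot.read_camera("scene");W=cloud("scene",d)
q=cv2.resize(p[110:310,300:500],(600,600));cv2.imwrite("pics/tub1.png",q[:,:,::-1])
```

```text
[0.0031, -0.0021, 0.049, 0.005, 0.0084, 0.0006]
```

View pics/tub1.png

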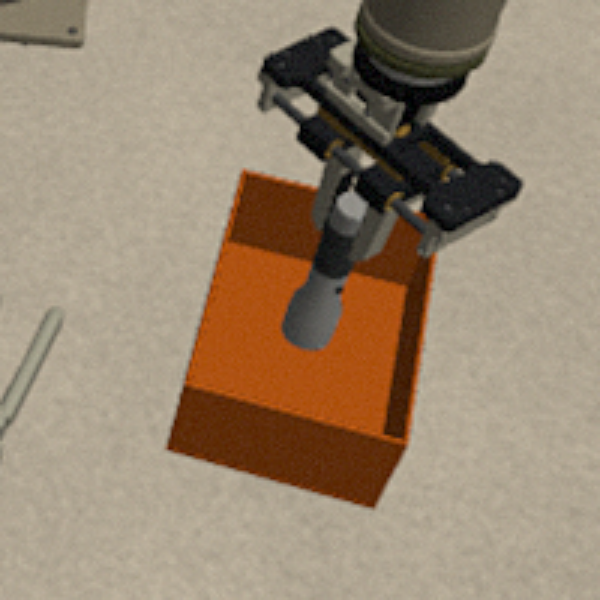

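The torch hangs upright over the tub's middle, its foot at crop (310,325) about 50 mm above the floor. I'm lowering it.

Call:
move_arm --deltas '[0.001,0,0.025,0,0,0,0.2,0.001,0,0.04,0,0,0,0.2,0.001,0,0.045,0,0,0,0.2,0.001,0,0.048,0,0,0,0.2,0.001,0,0.051,0,0,0,0.2,0.001,0,0.052,0,0,0,0.2,0.001,0,0.052,0,0,0,0.2]'

```text
t: 9.5
tool_pos: [0.4843, 0.3136, 0.1288]
orientation: [1.32, 2.839, 0.002]
force: [-5.2, -4.4, 13.4]
opening: 0.0286
gripper_force: 20.1
```

Call:
move_arm --deltas '[0,0,-0.001,0,0,0,0.2,0,0,-0.001,0,0,0,0.35,0,0,-0.001,0,0,0,0.45,0,0,-0.001,0,0,0,0.55,0,0,-0.001,0,0,0,0.6,0,0,-0.001,0,0,0,0.6]'

```text
t: 10.25
tool_pos: [0.483, 0.3133, 0.1263]
orientation: [1.321, 2.842, -0.002]
force: [-0.5, 1.1, 0.3]
opening: 0.0555
gripper_force: 0.0
```

Call:
move_arm --deltas '[0,0,-0.02,0,0,0,0.6,0,0,-0.06,0,0,0,0.6,0,0,-0.11,0,0,0,0.6,0,0,-0.17,0,0,0,0.6,0,0,-0.22,0,0,0,0.6,0,0,-0.24,0,0,0,0.6,0,0,-0.24,0,0,0,0.6]'

```text
t: 11.12
tool_pos: [0.482, 0.3148, 0.3703]
orientation: [1.319, 2.838, 0.006]
force: [-0.8, 0.3, -0.5]
opening: 0.0558
gripper_force: 0.0
```

Run:
```python
from h import *
p,d=robot.read_camera("scene");W=cloud("scene",d)
s=(d>0)&(W[...,1]>.22)&(W[...,1]<.41)&(abs(W[...,0]-.48)<.06)&(W[...,2]>.105)&(W[...,2]<.2);P=W[s]
print("torch",len(P),P.mean(0).round(3),P.min(0).round(3),P.max(0).round(3),"t",robot.read_state()["t"])
s=robot.read_state();
# knob approach poses: closing yaw, lean, at knob
k=np.array([.594,-.333,.1535])
for cy in(yaw,yaw-.2):
  for le in(.6,.75):
    R=tool(cy,le);n=np.array([-np.sin(cy),np.cos(cy),0])
    for b in(-.005,.09):
      print(cy,le,b,(k-R[:,2]*b).round(3),delta(k-R[:,2]*b,R))
```

```text
torch 289 [0.49  0.311 0.14 ] [0.469 0.298 0.105] [0.5   0.328 0.163] t 11.175
-0.1316 0.6 -0.005 [ 0.594 -0.336  0.149] [-0.5675, -0.3347, 0.2216, 0.2573, -0.5587, 0.804]
-0.1316 0.6 0.09 [ 0.601 -0.283  0.228] [-0.532, -0.2946, 0.1431, 0.2573, -0.5587, 0.804]
-0.1316 0.75 -0.005 [ 0.594 -0.336  0.15 ] [-0.5679, -0.3351, 0.2211, 0.3194, -0.6995, 0.7887]
-0.1316 0.75 0.09 [ 0.602 -0.272  0.219] [-0.5249, -0.2869, 0.1515, 0.3194, -0.6995, 0.7887]
-0.3316 0.6 -0.005 [ 0.593 -0.336  0.149] [-0.567, -0.335, 0.2216, 0.3178, -0.54, 0.9972]
-0.3316 0.6 0.09 [ 0.611 -0.285  0.228] [-0.5402, -0.2886, 0.1432, 0.3178, -0.54, 0.9972]
-0.3316 0.75 -0.005 [ 0.593 -0.336  0.15 ] [-0.5673, -0.3355, 0.2211, 0.3947, -0.6759, 0.9781]
-0.3316 0.75 0.09 [ 0.614 -0.275  0.219] [-0.5347, -0.2796, 0.1516, 0.3947, -0.6759, 0.9781]
```

Run:
```python
from h import *
k=np.array([.594,-.333,.1535]);R=tool(-.28,.7)
for b in(.2,.06,-.005):print(b,(k-R[:,2]*b).round(3),delta(k-R[:,2]*b,R))
```

```text
0.2 [ 0.63  -0.209  0.306] [-0.4952, -0.2248, 0.0644, 0.3509, -0.6368, 0.9358]
0.06 [ 0.605 -0.296  0.199] [-0.5445, -0.3002, 0.1716, 0.3509, -0.6368, 0.9358]
-0.005 [ 0.593 -0.336  0.15 ] [-0.5674, -0.3353, 0.2213, 0.3509, -0.6368, 0.9358]
```

Call:
move_arm --deltas '[-0.03,-0.013,-0.02,0.02,-0.03,0.05,0.5,-0.08,-0.036,-0.02,0.06,-0.1,0.15,0.5,-0.13,-0.059,-0.02,0.09,-0.16,0.24,0.5,-0.18,-0.082,-0.02,0.125,-0.23,0.33,0.5,-0.23,-0.105,-0.01,0.16,-0.29,0.43,0.5,-0.28,-0.127,0,0.2,-0.36,0.53,0.5,-0.33,-0.15,0.01,0.235,-0.42,0.62,0.5,-0.38,-0.173,0.03,0.27,-0.49,0.72,0.5,-0.43,-0.195,0.05,0.305,-0.55,0.81,0.5,-0.47,-0.213,0.06,0.335,-0.61,0.89,0.5,-0.495,-0.2248,0.0644,0.3509,-0.6368,0.9358,0.5,-0.495,-0.2248,0.0644,0.3509,-0.6368,0.9358,0.5]'

```text
t: 12.68
tool_pos: [0.6278, -0.2108, 0.3016]
orientation: [2.092, 1.576, -0.774]
force: [0.7, 0.1, -0.7]
opening: 0.0464
gripper_force: 0.0
```

Run:
```python
from h import *
k=np.array([.594,-.333,.1535]);R=tool(-.28,.7)
for b in(.2,.06,-.005):print(b,(k-R[:,2]*b).round(3),delta(k-R[:,2]*b,R))
print(robot.read_state()["q"].round(2))
p,d=robot.read_camera("wrist");cv2.imwrite("pics/wr1.png",p[:,:,::-1]);print(robot.recognise("wrist","knob"),robot.camera_model("wrist"))
```

```text
0.2 [ 0.63  -0.209  0.306] [-0.0016, 0.0013, -0.005, -0.0073, 0.0031, 0.0031]
0.06 [ 0.605 -0.296  0.199] [-0.0012, 0.0023, 0.135, -0.0073, 0.0031, 0.0031]
-0.005 [ 0.593 -0.336  0.15 ] [-0.001, 0.0027, 0.2, -0.0073, 0.0031, 0.0031]
[-0.05  0.4   1.2  -0.69  1.7   0.19]
[{'uv': [204.0, 179.3], 'confidence': 0.8}] {'K': array([[325.1922621 ,   0.        , 271.01154236],
       [  0.        , 325.1922621 , 212.25402345],
       [  0.        ,   0.        ,   1.        ]]), 'tool_from_camera': array([[-2.12926506e-04, -9.62565995e-01, -2.71047337e-01,
         7.59775214e-02],
       [ 9.99999012e-01,  1.71757049e-04, -1.39552668e-03,
         1.74800838e-04],
       [ 1.38984082e-03, -2.71047367e-01,  9.62565007e-01,
        -1.54803985e-01],
       [ 0.00000000e+00,  0.00000000e+00,  0.00000000e+00,
         1.00000000e+00]])}
```

View pics/wr1.png

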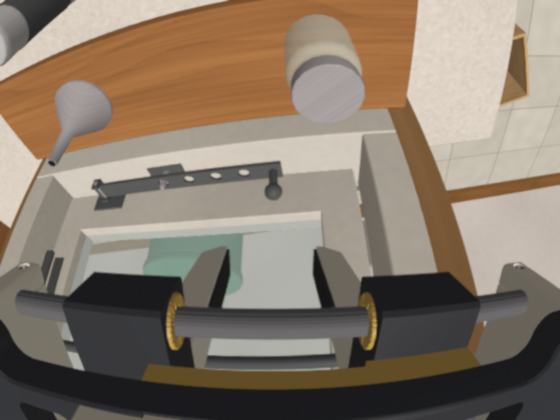

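The wrist view shows the knob at (273,190), on the finger midline and where predicted. The jar at (325,70) and the funnel at (80,105) are clear. I'm going in.

Call:
move_arm --deltas '[-0.001,0.0025,0.04,-0.0073,0.0031,0.0031,0.45,-0.001,0.0025,0.08,-0.0073,0.0031,0.0031,0.45,-0.001,0.0025,0.115,-0.0073,0.0031,0.0031,0.45,-0.001,0.0025,0.14,-0.0073,0.0031,0.0031,0.45,-0.001,0.0025,0.16,-0.0073,0.0031,0.0031,0.45,-0.001,0.0025,0.18,-0.0073,0.0031,0.0031,0.45,-0.001,0.0025,0.193,-0.0073,0.0031,0.0031,0.45,-0.001,0.0025,0.199,-0.0073,0.0031,0.0031,0.45,-0.001,0.0025,0.199,-0.0073,0.0031,0.0031,0.45]'

```text
t: 13.9
tool_pos: [0.5955, -0.3341, 0.1539]
orientation: [2.089, 1.573, -0.756]
force: [-0.5, 0.3, -0.6]
opening: 0.0421
gripper_force: 0.0
```

Run:
```python
from h import *
k=np.array([.594,-.333,.1535]);R=tool(-.28,.7)
for b in(-.005,):print(b,(k-R[:,2]*b).round(3),delta(k-R[:,2]*b,R))
p,d=robot.read_camera("wrist");cv2.imwrite("pics/wr2.png",p[:,:,::-1])
```

```text
-0.005 [ 0.593 -0.336  0.15 ] [0.0008, -0.0018, 0.0049, 0.0057, -0.0014, -0.0021]
```

View pics/wr2.png

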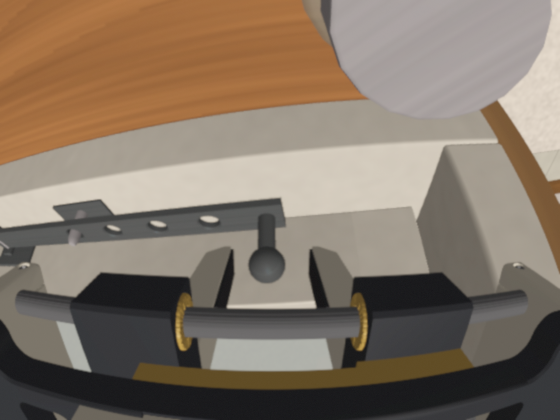

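Call:
move_arm --deltas '[0.001,-0.0022,0.003,0.005,0,0,0.45,0.001,-0.0022,0.006,0.005,0,0,0.45,0.001,-0.0022,0.006,0.005,0,0,0.45,0.001,-0.0022,0.006,0.005,0,0,0.1,0.001,-0.0022,0.006,0.005,0,0,0.1,0.001,-0.0022,0.006,0.005,0,0,0.1,0.001,-0.0022,0.006,0.005,0,0,0.1,0.001,-0.0022,0.006,0.005,0,0,0.1]' --squeeze 25

```text
t: 14.95
tool_pos: [0.5926, -0.3364, 0.1488]
orientation: [2.092, 1.573, -0.76]
force: [-0.3, 0.2, 0.5]
opening: 0.0185
gripper_force: 25.0
```

```bash
cat > plan.py <<'E'
from h import *
from scipy.optimize import brentq
P0=np.array([.5926,-.3364,.1488]);R0=Ro.from_rotvec([2.092,1.573,-.76]).as_matrix()
def piv(th):
    c,s=np.cos(th),np.sin(th);return np.array([240-340*c-60*s,-60-340*s+60*c])
def bar(th,ph,la):
    p=piv(th);T=np.eye(4);T[:3,:3]=Rw@Ro.from_euler("ZY",[ph,-la]).as_matrix();T[:3,3]=w2(p[0],p[1],117);return T
def grip(th,ph,la):
    G=np.eye(4);G[:3,:3]=R0;G[:3,3]=P0;return bar(th,ph,la)@np.linalg.inv(bar(0,0,0))@G
TH=brentq(lambda t:np.hypot(*piv(t))-170,.1,.7);PH=np.arctan2(-piv(TH)[1],-piv(TH)[0])
def rows(a,path):
    A=np.linalg.inv(grip(*a))
    for q in path:
        D=A@grip(*q);print(np.round(np.r_[D[:3,3],Ro.from_matrix(D[:3,:3]).as_rotvec()],4).tolist(),np.round(q,3).tolist(),grip(*q)[:3,3].round(3))
E
python3 - <<'E'
from plan import *
print(TH,PH,piv(TH))
rows((0,0,0),[(0,0,l) for l in(.01,.03,.06,.1,.14,.18,.22,.25)])
print()
rows((0,0,.25),[(0,p,.25) for p in np.linspace(.05,.5,10)])
E
```

```text
0.40992494275013674 0.9725452994205184 [ -95.74368059 -140.47472238]
[-0.0016, -0.0003, -0.0018, -0.0076, 0.0015, 0.0064] [0.0, 0.0, 0.01] [ 0.592 -0.336  0.151]
[-0.0047, -0.001, -0.0054, -0.0227, 0.0045, 0.0191] [0.0, 0.0, 0.03] [ 0.592 -0.336  0.156]
[-0.0094, -0.0023, -0.0107, -0.0454, 0.0089, 0.0382] [0.0, 0.0, 0.06] [ 0.59  -0.336  0.163]
[-0.0157, -0.0043, -0.0177, -0.0757, 0.0148, 0.0636] [0.0, 0.0, 0.1] [ 0.588 -0.336  0.172]
[-0.022, -0.0066, -0.0246, -0.106, 0.0208, 0.0891] [0.0, 0.0, 0.14] [ 0.586 -0.336  0.182]
[-0.0283, -0.0094, -0.0314, -0.1363, 0.0267, 0.1145] [0.0, 0.0, 0.18] [ 0.583 -0.335  0.191]
[-0.0345, -0.0124, -0.0381, -0.1666, 0.0327, 0.14] [0.0, 0.0, 0.22] [ 0.58  -0.335  0.2  ]
[-0.0391, -0.015, -0.043, -0.1893, 0.0371, 0.159] [0.0, 0.0, 0.25] [ 0.577 -0.334  0.207]

[0.0084, -0.0018, -0.0071, -0.0297, 0.0123, -0.0383] [0.0, 0.05, 0.25] [ 0.579 -0.323  0.207]
[0.0167, -0.0041, -0.0143, -0.0595, 0.0247, -0.0765] [0.0, 0.1, 0.25] [ 0.58  -0.312  0.207]
[0.0248, -0.0069, -0.0215, -0.0892, 0.037, -0.1148] [0.0, 0.15, 0.25] [ 0.58  -0.301  0.207]
[0.0326, -0.0103, -0.0287, -0.1189, 0.0493, -0.153] [0.0, 0.2, 0.25] [ 0.579 -0.29   0.207]
[0.0403, -0.0141, -0.0358, -0.1487, 0.0617, -0.1913] [0.0, 0.25, 0.25] [ 0.579 -0.279  0.207]
[0.0477, -0.0185, -0.043, -0.1784, 0.074, -0.2296] [0.0, 0.3, 0.25] [ 0.577 -0.268  0.207]
[0.0548, -0.0233, -0.0501, -0.2081, 0.0863, -0.2678] [0.0, 0.35, 0.25] [ 0.575 -0.257  0.207]
[0.0616, -0.0286, -0.0571, -0.2379, 0.0987, -0.3061] [0.0, 0.4, 0.25] [ 0.573 -0.246  0.207]
[0.0682, -0.0344, -0.0641, -0.2676, 0.111, -0.3443] [0.0, 0.45, 0.25] [ 0.57  -0.235  0.207]
[0.0744, -0.0407, -0.0709, -0.2973, 0.1233, -0.3826] [0.0, 0.5, 0.25] [ 0.566 -0.224  0.207]
```

Call:
move_arm --deltas '[-0.0016,-0.0003,-0.0018,-0.0076,0.0015,0.0064,0.1,-0.0047,-0.001,-0.0054,-0.0227,0.0045,0.0191,0.1,-0.0094,-0.0023,-0.0107,-0.0454,0.0089,0.0382,0.1,-0.0157,-0.0043,-0.0177,-0.0757,0.0148,0.0636,0.1,-0.0157,-0.0043,-0.0177,-0.0757,0.0148,0.0636,0.1]'

```text
t: 15.58
tool_pos: [0.588, -0.3359, 0.1738]
orientation: [2.087, 1.509, -0.653]
force: [0.6, -0.0, -1.4]
opening: 0.0184
gripper_force: 25.0
```

```bash
cat > chk.py <<'E'
from plan import *
p,d=robot.read_camera("top");W=cloud("top",d)
import sys
n=sys.argv[1];q=[float(v) for v in sys.argv[2:5]]
T=bar(*q)
for nm,l in(("h3",170),("h4",205),("knob",240),("piv",0)):
    X=T@np.array([l/1e3,0,.035 if nm=="knob" else .005,1]);print(nm,X[:3].round(3),"top",proj("top",X[:3]).round(1),"scene",proj("scene",X[:3]).round(1))
print("pin",proj("top",w2(0,0,129.5)).round(1),proj("scene",w2(0,0,129.5)).round(1))
p2,d2=robot.read_camera("scene");a=cv2.resize(p2[110:270,90:250],(400,400),interpolation=cv2.INTER_CUBIC)
b=cv2.resize(p[150:310,360:520],(400,400),interpolation=cv2.INTER_CUBIC)
pw,_=robot.read_camera("wrist");cv2.imwrite(f"pics/{n}.png",np.vstack([np.hstack([a,b]),np.hstack([cv2.resize(pw,(267,200)),np.zeros((200,533,3),np.uint8)])])[:,:,::-1])
s=robot.read_state();print(s["t"],s["tool_pos"],grip(*q)[:3,3],s["force"],s["opening"],np.round(s["q"],2))
E
python3 chk.py c1 0 0 .1
```

```text
h3 [ 0.524 -0.324  0.139] top [452.5 209.3] scene [139.8 180.8]
h4 [ 0.558 -0.329  0.142] top [454.3 191.1] scene [133.1 190.5]
knob [ 0.59  -0.333  0.176] top [462.5 170.5] scene [123.6 191.1]
piv [ 0.356 -0.302  0.122] top [443.6 299.3] scene [168.9 138.8]
pin [448.4 245.7] [152.5 163.4]
15.725 [ 0.58823335 -0.33582373  0.17248062] [ 0.58827044 -0.33582692  0.17247363] [0.83580413 0.51891419 0.01526625] 0.018725096265384517 [-0.25  0.32  1.53 -0.72  1.3   0.27]
```

View pics/c1.png

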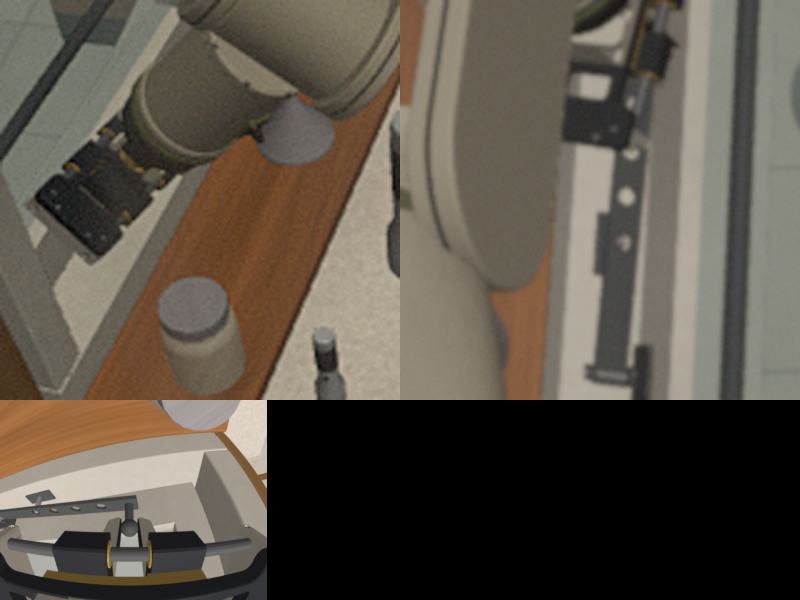

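The stay is rising with the knob in the fingers: in the top crop the pin is visible through hole 1 at (623,243), and the wrist view still shows the knob held. I'll continue the lift and then swing.

Run:
```python
from plan import *
rows((0,0,.1),[(0,0,l) for l in(.13,.17,.21,.25)]+[(0,p,.25) for p in(.04,.1,.16,.22,.28,.34,.4,.45)])
```

```text
[-0.0047, -0.001, -0.0054, -0.0227, 0.0045, 0.0191] [0.0, 0.0, 0.13] [ 0.587 -0.336  0.179]
[-0.011, -0.0027, -0.0125, -0.053, 0.0104, 0.0445] [0.0, 0.0, 0.17] [ 0.584 -0.335  0.189]
[-0.0173, -0.0048, -0.0195, -0.0833, 0.0163, 0.07] [0.0, 0.0, 0.21] [ 0.581 -0.335  0.198]
[-0.0236, -0.0073, -0.0263, -0.1136, 0.0223, 0.0954] [0.0, 0.0, 0.25] [ 0.577 -0.334  0.207]
[-0.0168, -0.0087, -0.032, -0.1381, 0.0292, 0.0646] [0.0, 0.04, 0.25] [ 0.579 -0.326  0.207]
[-0.0068, -0.0114, -0.0405, -0.1749, 0.0397, 0.0182] [0.0, 0.1, 0.25] [ 0.58  -0.312  0.207]
[0.003, -0.0149, -0.049, -0.2115, 0.0501, -0.0282] [0.0, 0.16, 0.25] [ 0.58  -0.299  0.207]
[0.0126, -0.0191, -0.0573, -0.2481, 0.0605, -0.0746] [0.0, 0.22, 0.25] [ 0.579 -0.285  0.207]
[0.0219, -0.0241, -0.0656, -0.2847, 0.071, -0.1211] [0.0, 0.28, 0.25] [ 0.578 -0.272  0.207]
[0.0309, -0.0299, -0.0737, -0.3212, 0.0813, -0.1677] [0.0, 0.34, 0.25] [ 0.576 -0.259  0.207]
[0.0396, -0.0363, -0.0816, -0.3576, 0.0917, -0.2143] [0.0, 0.4, 0.25] [ 0.573 -0.246  0.207]
[0.0465, -0.0423, -0.088, -0.3879, 0.1004, -0.2532] [0.0, 0.45, 0.25] [ 0.57  -0.235  0.207]
```

Call:
move_arm --deltas '[-0.0047,-0.001,-0.0054,-0.0227,0.0045,0.0191,0.1,-0.011,-0.0027,-0.0125,-0.053,0.0104,0.0445,0.1,-0.0173,-0.0048,-0.0195,-0.0833,0.0163,0.07,0.1,-0.0236,-0.0073,-0.0263,-0.1136,0.0223,0.0954,0.1,-0.0168,-0.0087,-0.032,-0.1381,0.0292,0.0646,0.1,-0.0068,-0.0114,-0.0405,-0.1749,0.0397,0.0182,0.1,0.003,-0.0149,-0.049,-0.2115,0.0501,-0.0282,0.1,0.0126,-0.0191,-0.0573,-0.2481,0.0605,-0.0746,0.1,0.0219,-0.0241,-0.0656,-0.2847,0.071,-0.1211,0.1,0.0309,-0.0299,-0.0737,-0.3212,0.0813,-0.1677,0.1,0.0396,-0.0363,-0.0816,-0.3576,0.0917,-0.2143,0.1,0.0465,-0.0423,-0.088,-0.3879,0.1004,-0.2532,0.1]'

```text
t: 17.23
tool_pos: [0.5694, -0.2339, 0.2063]
orientation: [1.671, 1.815, -0.31]
force: [-0.3, 0.8, -1.2]
opening: 0.0183
gripper_force: 25.0
```

```bash
python3 chk.py c2 0 .45 .25
python3 - <<'E'
from plan import *
f=np.linspace(0,1,13)[1:]
rows((0,.45,.25),[(TH*x,.45+(PH-.45)*x,.25-.05*x) for x in f])
E
```

```text
h3 [ 0.512 -0.251  0.164] top [418.4 213.6] scene [169.6 173.3]
h4 [ 0.544 -0.24   0.173] top [413.  195.5] scene [169.8 181.5]
knob [ 0.569 -0.232  0.21 ] top [414.  177.1] scene [167.7 178.9]
piv [ 0.355 -0.302  0.122] top [443.8 299.7] scene [168.8 138.6]
pin [448.4 245.7] [152.5 163.4]
17.375 [ 0.56928348 -0.23448443  0.20663648] [ 0.56957769 -0.23499511  0.20687234] [ 0.27753455  0.19808792 -2.37084878] 0.01835320878939023 [-0.16 -0.17  1.99 -0.67  0.98  0.04]
[-0.0011, -0.0064, 0.0, -0.0228, 0.01, -0.036] [0.034, 0.494, 0.246] [ 0.563 -0.237  0.206]
[-0.0025, -0.0129, 0.0002, -0.0456, 0.0199, -0.072] [0.068, 0.537, 0.242] [ 0.557 -0.239  0.205]
[-0.004, -0.0194, 0.0005, -0.0684, 0.0296, -0.108] [0.102, 0.581, 0.238] [ 0.551 -0.242  0.204]
[-0.0056, -0.0259, 0.0009, -0.0914, 0.0391, -0.144] [0.137, 0.624, 0.233] [ 0.545 -0.244  0.203]
[-0.0075, -0.0325, 0.0015, -0.1144, 0.0485, -0.18] [0.171, 0.668, 0.229] [ 0.539 -0.247  0.202]
[-0.0096, -0.0392, 0.0022, -0.1374, 0.0576, -0.2161] [0.205, 0.711, 0.225] [ 0.533 -0.25   0.201]
[-0.0119, -0.0458, 0.003, -0.1605, 0.0666, -0.2521] [0.239, 0.755, 0.221] [ 0.526 -0.254  0.2  ]
[-0.0143, -0.0525, 0.004, -0.1837, 0.0755, -0.2881] [0.273, 0.798, 0.217] [ 0.52  -0.257  0.199]
[-0.017, -0.0591, 0.0052, -0.207, 0.0841, -0.3241] [0.307, 0.842, 0.212] [ 0.514 -0.261  0.198]
[-0.0199, -0.0658, 0.0065, -0.2303, 0.0926, -0.3601] [0.342, 0.885, 0.208] [ 0.508 -0.265  0.197]
[-0.023, -0.0724, 0.008, -0.2537, 0.101, -0.3962] [0.376, 0.929, 0.204] [ 0.502 -0.27   0.197]
[-0.0263, -0.079, 0.0097, -0.2772, 0.1091, -0.4321] [0.41, 0.973, 0.2] [ 0.496 -0.274  0.196]
```

View pics/c2.png

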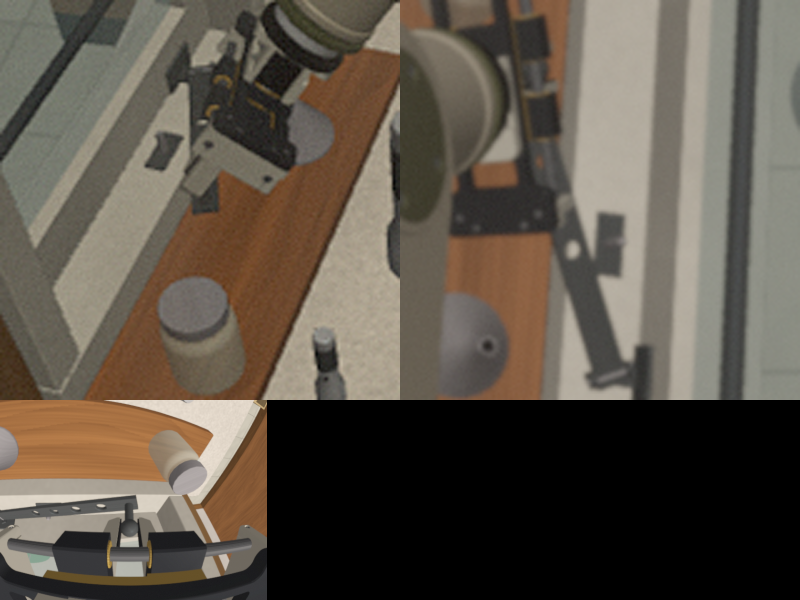

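The stay has swung into the room, the pin stands free at top crop (617,240), and the knob is still held. I'm pushing the sash open.

Call:
move_arm --deltas '[-0.0011,-0.0064,0,-0.0228,0.01,-0.036,0.1,-0.0025,-0.0129,0.0002,-0.0456,0.0199,-0.072,0.1,-0.004,-0.0194,0.0005,-0.0684,0.0296,-0.108,0.1,-0.0056,-0.0259,0.0009,-0.0914,0.0391,-0.144,0.1,-0.0075,-0.0325,0.0015,-0.1144,0.0485,-0.18,0.1,-0.0096,-0.0392,0.0022,-0.1374,0.0576,-0.2161,0.1]'

```text
t: 18.12
tool_pos: [0.5327, -0.2504, 0.2013]
orientation: [1.409, 2.015, -0.226]
force: [-0.4, 1.5, -0.7]
opening: 0.0181
gripper_force: 25.0
```

Run:
```python
from plan import *
s=robot.read_state();print(s["tool_pos"].round(4),s["force"].round(1),s["opening"])
q0=(TH/2,.45+(PH-.45)/2,.225)
f=np.linspace(.5,1,7)[1:]
rows(q0,[(TH*x,.45+(PH-.45)*x,.25-.05*x) for x in f])
rows((TH,PH,.2),[(TH,PH,l) for l in(.18,.15,.12,.1,.08,.06,.04,.03,.02,.01,0)])
```

```text
[ 0.5327 -0.2504  0.2013] [-0.4  1.5 -0.7] 0.018054058393651887
[-0.0008, -0.007, -0.0002, -0.023, 0.009, -0.0361] [0.239, 0.755, 0.221] [ 0.526 -0.254  0.2  ]
[-0.0018, -0.0141, -0.0002, -0.0461, 0.0178, -0.0722] [0.273, 0.798, 0.217] [ 0.52  -0.257  0.199]
[-0.003, -0.0213, -0.0001, -0.0693, 0.0265, -0.1083] [0.307, 0.842, 0.212] [ 0.514 -0.261  0.198]
[-0.0044, -0.0285, 0.0001, -0.0925, 0.0349, -0.1444] [0.342, 0.885, 0.208] [ 0.508 -0.265  0.197]
[-0.006, -0.0358, 0.0005, -0.1158, 0.0432, -0.1805] [0.376, 0.929, 0.204] [ 0.502 -0.27   0.197]
[-0.0079, -0.0431, 0.001, -0.1391, 0.0513, -0.2166] [0.41, 0.973, 0.2] [ 0.496 -0.274  0.196]
[0.0031, 0.0006, 0.0036, 0.0151, -0.003, -0.0127] [0.41, 0.973, 0.18] [ 0.497 -0.273  0.191]
[0.0078, 0.0013, 0.009, 0.0379, -0.0074, -0.0318] [0.41, 0.973, 0.15] [ 0.499 -0.271  0.184]
[0.0125, 0.0017, 0.0145, 0.0606, -0.0119, -0.0509] [0.41, 0.973, 0.12] [ 0.5   -0.27   0.177]
[0.0157, 0.0019, 0.0182, 0.0757, -0.0148, -0.0636] [0.41, 0.973, 0.1] [ 0.501 -0.269  0.172]
[0.0188, 0.002, 0.0219, 0.0909, -0.0178, -0.0763] [0.41, 0.973, 0.08] [ 0.502 -0.268  0.168]
[0.0219, 0.002, 0.0256, 0.106, -0.0208, -0.0891] [0.41, 0.973, 0.06] [ 0.502 -0.268  0.163]
[0.025, 0.0019, 0.0292, 0.1211, -0.0237, -0.1018] [0.41, 0.973, 0.04] [ 0.503 -0.267  0.158]
[0.0265, 0.0018, 0.0311, 0.1287, -0.0252, -0.1082] [0.41, 0.973, 0.03] [ 0.503 -0.267  0.156]
[0.028, 0.0017, 0.033, 0.1363, -0.0267, -0.1145] [0.41, 0.973, 0.02] [ 0.503 -0.266  0.154]
[0.0296, 0.0016, 0.0348, 0.1439, -0.0282, -0.1209] [0.41, 0.973, 0.01] [ 0.504 -0.266  0.151]
[0.0311, 0.0014, 0.0367, 0.1514, -0.0297, -0.1272] [0.41, 0.973, 0.0] [ 0.504 -0.266  0.149]
```

Next I open it fully, lower to lift 0.1 and look.

Call:
move_arm --deltas '[-0.0008,-0.007,-0.0002,-0.023,0.009,-0.0361,0.1,-0.0018,-0.0141,-0.0002,-0.0461,0.0178,-0.0722,0.1,-0.003,-0.0213,-0.0001,-0.0693,0.0265,-0.1083,0.1,-0.0044,-0.0285,0.0001,-0.0925,0.0349,-0.1444,0.1,-0.006,-0.0358,0.0005,-0.1158,0.0432,-0.1805,0.1,-0.0079,-0.0431,0.001,-0.1391,0.0513,-0.2166,0.1,-0.0079,-0.0431,0.001,-0.1391,0.0513,-0.2166,0.1]'

```text
t: 19.0
tool_pos: [0.4955, -0.2752, 0.1952]
orientation: [1.127, 2.181, -0.143]
force: [-0.5, -0.5, -0.6]
opening: 0.0184
gripper_force: 25.0
```

Call:
move_arm --deltas '[0.0031,0.0006,0.0036,0.0151,-0.003,-0.0127,0.1,0.0078,0.0013,0.009,0.0379,-0.0074,-0.0318,0.1,0.0125,0.0017,0.0145,0.0606,-0.0119,-0.0509,0.1,0.0157,0.0019,0.0182,0.0757,-0.0148,-0.0636,0.1,0.0157,0.0019,0.0182,0.0757,-0.0148,-0.0636,0.1]'

```text
t: 19.62
tool_pos: [0.5008, -0.2686, 0.1715]
orientation: [1.092, 2.217, -0.262]
force: [0.1, -0.4, -1.8]
opening: 0.0186
gripper_force: 25.0
```

```bash
cat > chk2.py <<'E'
from plan import *
import sys
n=sys.argv[1];q=(TH,PH,float(sys.argv[2]))
T=bar(*q)
def wp(X,s):
    m=robot.camera_model("wrist");M=np.array(m["tool_from_camera"]);K=np.array(m["K"])
    t=Ro.from_rotvec(s["orientation"]).as_matrix().T@(np.array(X)-s["tool_pos"]);c=M[:3,:3].T@(t-M[:3,3])
    r=np.hypot(c[0],c[1]);a=np.arctan2(r,c[2]);return (K[:2,2]+K[0,0]*a*c[:2]/r).round(1)
s=robot.read_state();pw,_=robot.read_camera("wrist");pt,_=robot.read_camera("top")
for nm,l in(("h1",100),("h2",135),("h3",170),("h4",205),("knob",240),("piv",0)):
    X=(T@np.array([l/1e3,0,.035 if nm=="knob" else .005,1]))[:3];print(nm,X.round(3),"top",proj("top",X).round(1),"wrist",wp(X,s))
for z in(129.5,110):print("pin",z,"top",proj("top",w2(0,0,z)).round(1),"wrist",wp(w2(0,0,z),s))
print(s["t"],s["tool_pos"].round(4),grip(*q)[:3,3].round(4),s["force"].round(1),s["opening"])
b=cv2.resize(pt[180:320,380:520],(240,240),interpolation=cv2.INTER_CUBIC)
w=cv2.resize(pw[130:330,0:280],(800,571)[0:2],interpolation=cv2.INTER_CUBIC)  # x2.857
o=w[:571];o[:240,560:800]=b
cv2.imwrite(f"pics/{n}.png",o[:,:,::-1])
E
python3 chk2.py c3 .1
```

```text
h1 [ 0.408 -0.368  0.132] top [479.1 270.8] wrist [ 74.1 240.9]
h2 [ 0.431 -0.342  0.135] top [465.  258.2] wrist [112.4 238.5]
h3 [ 0.455 -0.316  0.139] top [450.9 245.7] wrist [158.3 235.4]
h4 [ 0.478 -0.29   0.142] top [436.9 233.2] wrist [211.9 231.5]
knob [ 0.499 -0.266  0.176] top [429.5 219.4] wrist [271.9 276.5]
piv [ 0.342 -0.442  0.122] top [519.4 306.7] wrist [ -2.3 245.3]
pin 129.5 top [448.4 245.7] wrist [161.6 222.2]
pin 110 top [444.5 246.6] wrist [164.4 197.7]
19.625 [ 0.5008 -0.2686  0.1715] [ 0.5008 -0.2692  0.1725] [ 0.1 -0.4 -1.8] 0.0186309912045575
```

View pics/c3.png

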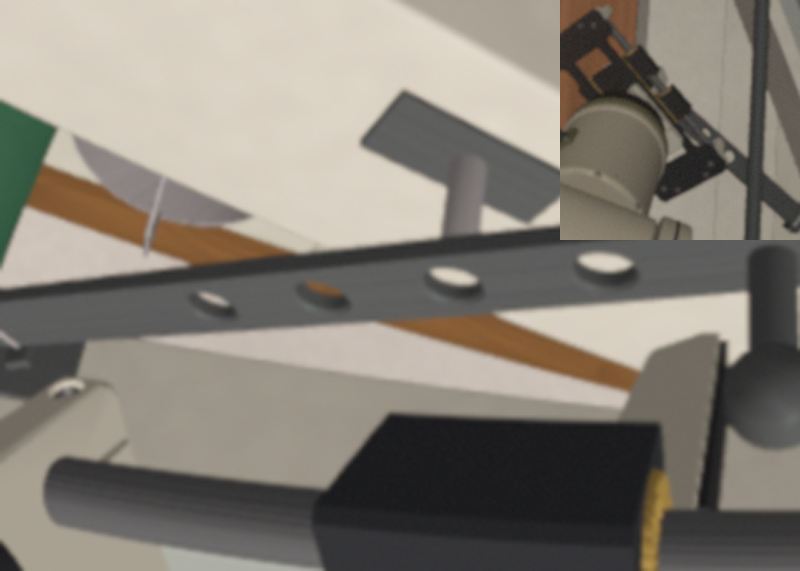

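The wrist crop shows the bar with the third hole at (453,282), just short of the pin shaft at (465,200), and the ball at (775,395). I'll measure the holes numerically in the top view before lowering.

```bash
cat > holes.py <<'E'
from plan import *
import sys
q=(TH,PH,float(sys.argv[1]));T=bar(*q)
p,d=robot.read_camera("top");W=cloud("top",d)
h,w=420,560
g=cv2.cvtColor(p,cv2.COLOR_RGB2GRAY).astype(float)
# sample along predicted bar: transverse profiles (world mm offset across bar, at top face)
def samp(l,t):
    X=(T@np.array([l/1e3,t/1e3,.005,1]))[:3];u,v=proj("top",X)
    return cv2.getRectSubPix(g.astype(np.float32),(1,1),(float(u),float(v)))[0,0]
ts=np.arange(-24,25,2)
print("t",ts.tolist())
for l in(40,70,85,100,112,118,135,150,170,185):print(l,[int(samp(l,t)) for t in ts])
print("along",[(l,int(samp(l,0))) for l in range(84,190,3)])
E
python3 holes.py .1
```

```text
t [-24, -22, -20, -18, -16, -14, -12, -10, -8, -6, -4, -2, 0, 2, 4, 6, 8, 10, 12, 14, 16, 18, 20, 22, 24]
40 [142, 142, 141, 141, 139, 132, 110, 78, 59, 59, 58, 58, 57, 58, 59, 60, 60, 60, 75, 108, 127, 117, 98, 74, 62]
70 [125, 106, 89, 70, 63, 61, 60, 62, 64, 65, 62, 60, 57, 54, 52, 49, 49, 54, 77, 118, 148, 151, 151, 152, 151]
85 [62, 60, 57, 54, 64, 74, 75, 61, 57, 58, 60, 61, 62, 62, 61, 63, 61, 63, 79, 117, 143, 150, 150, 151, 151]
100 [151, 152, 152, 152, 151, 144, 118, 84, 66, 75, 111, 138, 149, 145, 133, 112, 81, 51, 38, 37, 32, 36, 35, 42, 51]
112 [152, 153, 153, 152, 151, 146, 122, 87, 71, 82, 92, 101, 108, 111, 109, 85, 57, 37, 35, 35, 37, 49, 59, 61, 50]
118 [153, 153, 154, 153, 153, 145, 122, 93, 88, 102, 113, 116, 116, 110, 92, 64, 40, 34, 33, 36, 35, 36, 36, 38, 36]
135 [148, 150, 152, 153, 154, 147, 123, 88, 67, 82, 116, 131, 113, 84, 72, 65, 58, 60, 76, 90, 78, 54, 39, 34, 37]
150 [157, 157, 157, 157, 155, 145, 121, 84, 67, 64, 64, 64, 68, 70, 66, 61, 63, 64, 72, 78, 66, 46, 52, 67, 92]
170 [157, 157, 156, 152, 135, 97, 52, 37, 36, 39, 40, 37, 39, 38, 38, 42, 53, 63, 56, 48, 64, 93, 111, 118, 121]
185 [159, 158, 153, 132, 89, 48, 35, 38, 39, 40, 38, 38, 38, 40, 43, 53, 63, 58, 53, 74, 94, 93, 66, 42, 45]
along [(84, 62), (87, 61), (90, 59), (93, 66), (96, 114), (99, 146), (102, 149), (105, 135), (108, 97), (111, 102), (114, 114), (117, 117), (120, 112), (123, 97), (126, 76), (129, 68), (132, 98), (135, 113), (138, 107), (141, 88), (144, 70), (147, 69), (150, 68), (153, 72), (156, 71), (159, 72), (162, 73), (165, 63), (168, 44), (171, 38), (174, 38), (177, 39), (180, 40), (183, 38), (186, 38), (189, 39)]
```

```bash
cat >> plan.py <<'E'
def rows2(a,path,sh):
    A=np.linalg.inv(grip(*a))
    for q in path:
        G=grip(*q);G[:3,3]+=Rw@np.array([*sh,0])/1e3;D=A@G;print(np.round(np.r_[D[:3,3],Ro.from_matrix(D[:3,:3]).as_rotvec()],4).tolist(),np.round(q,3).tolist())
E
python3 - <<'E'
from plan import *
rows2((TH,PH,.1),[(TH,PH,l) for l in(.1,.09,.08,.07,.06,.05,.04,.03,.02,.01,0)],(-.7,-.9))
E
```

```text
[-0.0001, -0.0011, -0.0, 0.0, 0.0, 0.0] [0.41, 0.973, 0.1]
[0.0014, -0.0008, 0.0018, 0.0076, -0.0015, -0.0064] [0.41, 0.973, 0.09]
[0.003, -0.0006, 0.0036, 0.0151, -0.003, -0.0127] [0.41, 0.973, 0.08]
[0.0046, -0.0003, 0.0054, 0.0227, -0.0045, -0.0191] [0.41, 0.973, 0.07]
[0.0061, -0.0001, 0.0072, 0.0303, -0.0059, -0.0254] [0.41, 0.973, 0.06]
[0.0077, 0.0001, 0.009, 0.0379, -0.0074, -0.0318] [0.41, 0.973, 0.05]
[0.0093, 0.0003, 0.0108, 0.0454, -0.0089, -0.0382] [0.41, 0.973, 0.04]
[0.0108, 0.0005, 0.0127, 0.053, -0.0104, -0.0445] [0.41, 0.973, 0.03]
[0.0124, 0.0006, 0.0145, 0.0606, -0.0119, -0.0509] [0.41, 0.973, 0.02]
[0.0139, 0.0007, 0.0163, 0.0681, -0.0134, -0.0573] [0.41, 0.973, 0.01]
[0.0155, 0.0008, 0.0182, 0.0757, -0.0148, -0.0636] [0.41, 0.973, 0.0]
```

Call:
move_arm --deltas '[-0.0001,-0.0011,0,0,0,0,0.1,-0.0001,-0.0011,0,0,0,0,0.1,0.003,-0.0006,0.0036,0.0151,-0.003,-0.0127,0.1,0.0046,-0.0003,0.0054,0.0227,-0.0045,-0.0191,0.1,0.0061,-0.0001,0.0072,0.0303,-0.0059,-0.0254,0.1,0.0077,0.0001,0.009,0.0379,-0.0074,-0.0318,0.1,0.0093,0.0003,0.0108,0.0454,-0.0089,-0.0382,0.1,0.0093,0.0003,0.0108,0.0454,-0.0089,-0.0382,0.1]'

```text
t: 20.78
tool_pos: [0.5017, -0.2676, 0.1578]
orientation: [1.071, 2.235, -0.334]
force: [-0.2, -0.4, -1.0]
opening: 0.0183
gripper_force: 25.0
```

Call:
move_arm --deltas '[0.0016,0.0002,0.0018,0.0076,-0.0015,-0.0064,0.1,0.0031,0.0003,0.0037,0.0151,-0.003,-0.0127,0.1,0.0047,0.0004,0.0055,0.0227,-0.0045,-0.019,0.1,0.006,0.0005,0.0071,0.029,-0.0057,-0.0243,0.1,0.006,0.0005,0.0071,0.029,-0.0057,-0.0243,0.1,0.006,0.0005,0.0071,0.029,-0.0057,-0.0243,0.1]'

```text
t: 21.52
tool_pos: [0.5026, -0.267, 0.1491]
orientation: [1.057, 2.245, -0.38]
force: [2.9, 2.3, -0.4]
opening: 0.0186
gripper_force: 25.0
```

```bash
python3 holes.py 0; python3 chk2.py c4 0
```

```text
t [-24, -22, -20, -18, -16, -14, -12, -10, -8, -6, -4, -2, 0, 2, 4, 6, 8, 10, 12, 14, 16, 18, 20, 22, 24]
40 [143, 143, 142, 142, 137, 117, 84, 61, 60, 62, 63, 62, 65, 63, 62, 61, 61, 64, 89, 101, 94, 74, 63, 58, 62]
70 [63, 60, 61, 65, 67, 66, 65, 63, 60, 54, 52, 51, 51, 55, 57, 62, 63, 76, 112, 141, 153, 154, 152, 152, 153]
85 [72, 92, 119, 136, 143, 130, 96, 71, 63, 62, 63, 64, 64, 64, 64, 64, 61, 76, 111, 140, 150, 152, 152, 152, 153]
100 [154, 153, 153, 153, 149, 131, 97, 72, 75, 108, 139, 150, 152, 148, 134, 100, 73, 74, 104, 133, 145, 150, 154, 154, 154]
112 [155, 155, 154, 154, 151, 134, 103, 76, 66, 65, 65, 67, 67, 66, 68, 70, 74, 79, 96, 119, 120, 106, 105, 115, 123]
118 [154, 154, 155, 154, 148, 127, 97, 73, 66, 65, 65, 67, 66, 68, 80, 98, 103, 82, 53, 42, 39, 38, 35, 37, 37]
135 [157, 157, 157, 156, 152, 137, 104, 75, 69, 100, 122, 127, 121, 107, 90, 73, 51, 41, 38, 38, 39, 39, 36, 37, 39]
150 [159, 159, 159, 159, 154, 138, 105, 75, 69, 68, 67, 68, 67, 68, 74, 78, 70, 70, 107, 134, 136, 105, 62, 43, 39]
170 [158, 160, 158, 157, 155, 138, 106, 74, 64, 69, 83, 85, 81, 79, 7
[... 439 characters left out ...]
, (159, 68), (162, 71), (165, 80), (168, 84), (171, 78), (174, 75), (177, 74), (180, 55), (183, 42), (186, 41), (189, 41)]
h1 [ 0.409 -0.367  0.122] top [476.3 270.6] wrist [ 75.9 239.5]
h2 [ 0.432 -0.341  0.122] top [461.5 258.2] wrist [114.5 236.8]
h3 [ 0.455 -0.315  0.122] top [446.9 246. ] wrist [160.8 233.4]
h4 [ 0.479 -0.289  0.122] top [432.4 233.9] wrist [214.7 229.2]
knob [ 0.502 -0.263  0.152] top [423.2 219.6] wrist [275.3 273.7]
piv [ 0.342 -0.442  0.122] top [519.2 306.5] wrist [ -1.4 244.4]
pin 129.5 top [448.4 245.7] wrist [158.8 244.2]
pin 110 top [444.5 246.6] wrist [164.1 217. ]
21.575 [ 0.5026 -0.267   0.1491] [ 0.5037 -0.2659  0.1488] [ 2.2  2.6 -0.4] 0.018440419567267944
```

View pics/c4.png

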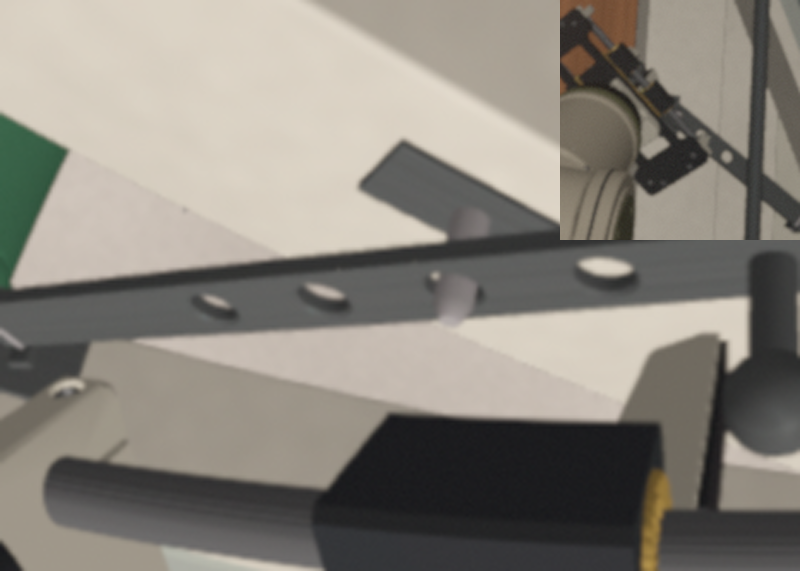

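The pin now stands up through the third hole (crop 457,298): holes 1 and 2 are at (215,305) and (325,297), and hole 4 is at (605,268). I'm releasing and backing out along the tool axis.

Call:
move_arm --deltas '[0.0005,0.0008,0.0006,0,0,0,0.1,0.0005,0.0008,0.0006,0,0,0,0.15,0.0005,0.0008,0.0006,0,0,0,0.3,0.0005,0.0008,0.0006,0,0,0,0.42,0.0005,0.0008,0.0006,0,0,0,0.45,0.0005,0.0008,0.0006,0,0,0,0.45]'

```text
t: 22.42
tool_pos: [0.503, -0.2667, 0.1482]
orientation: [1.058, 2.245, -0.38]
force: [0.3, 0.1, -0.6]
opening: 0.0415
gripper_force: 0.0
```

Call:
move_arm --deltas '[0,0,-0.01,0,0,0,0.45,0,0,-0.03,0,0,0,0.45,0,0,-0.055,0,0,0,0.45,0,0,-0.085,0,0,0,0.45,0,0,-0.12,0,0,0,0.45,0,0,-0.15,0,0,0,0.45,0,0,-0.16,0,0,0,0.45,0,0,-0.16,0,0,0,0.45]'

```text
t: 23.42
tool_pos: [0.4374, -0.1875, 0.2714]
orientation: [1.056, 2.244, -0.379]
force: [0.8, -0.8, -1.0]
opening: 0.042
gripper_force: 0.0
```

```bash
python3 holes.py 0|tail -1
python3 - <<'E'
from plan import *
s=robot.read_state();print(s["t"],s["tool_pos"],s["force"])
T=bar(TH,PH,0);X=(T@np.array([.24,0,.035,1]))[:3]
for c in("top","scene"):
  p,d=robot.read_camera(c);W=cloud(c,d)
  m=(d>0)&(np.hypot(W[...,0]-X[0],W[...,1]-X[1])<.02)&(W[...,2]>.135);P=W[m]
  if len(P):print(c,"knob pred",X.round(3),"seen",len(P),P.mean(0).round(3),"max",P[:,2].max().round(3))
  m=(d>0)&(abs(W[...,1]-.312)<.06)&(abs(W[...,0]-.485)<.06)&(W[...,2]>.1);P=W[m]
  if len(P):print(c,"torch",len(P),P.mean(0).round(3),P[:,2].max().round(3))
  m=(d>0)&(np.hypot(W[...,0]-.672,W[...,1]+.215)<.06)&(W[...,2]>.14)&(W[...,2]<.18);print("jar",W[m].mean(0).round(3) if m.any() else None)
print(robot.recognise("top","knob"))
E
```

```text
along [(84, 65), (87, 67), (90, 69), (93, 110), (96, 152), (99, 156), (102, 152), (105, 114), (108, 70), (111, 68), (114, 68), (117, 67), (120, 70), (123, 69), (126, 84), (129, 137), (132, 160), (135, 161), (138, 145), (141, 95), (144, 73), (147, 70), (150, 71), (153, 72), (156, 71), (159, 72), (162, 91), (165, 106), (168, 104), (171, 94), (174, 76), (177, 72), (180, 70), (183, 71), (186, 70), (189, 70)]
23.475 [ 0.43716981 -0.18764656  0.27023079] [ 0.00677178 -0.1272098   0.4196753 ]
top knob pred [ 0.502 -0.263  0.152] seen 93 [ 0.502 -0.262  0.157] max 0.162
top torch 351 [0.483 0.307 0.144] 0.161
jar [ 0.671 -0.214  0.157]
scene knob pred [ 0.502 -0.263  0.152] seen 64 [ 0.503 -0.261  0.154] max 0.164
scene torch 311 [0.491 0.311 0.138] 0.162
jar [ 0.675 -0.212  0.157]
[{'uv': [459.2, 258.5], 'confidence': 0.62}]
```

```bash
python3 -c "
from plant import robot
print(robot.close_job())"
```

```text
the job is handed in; nothing more can be done
None
```

The job is handed in at about 23.5 s: the torch stands in the orange tub, the window is open about 0.41 rad, and the stay lies level with its third hole over the pin. The jar was measured in place and I saw no contact with the funnel, applicator or tub. The hand-in gave no verdict.

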